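# Switch on the UV lamp under its guard

### The job

Switch on the UV lamp at the guarded switch box: lift the hinged guard with a finger to well over half of its swing and, while it is held up, push the toggle beneath it fully over towards the guard's hinge, without forcing or squeezing the toggle; then draw the finger out and let the guard drop shut. Leave the bare toggle on the other box off and everything else standing where it is.

Things in the scene. Friction and masses are not known exactly. Their poses are not given: they have to be found in the camera images.
- guarded_box: grey switch box fixed to the bench, 140 x 140 x 60 mm high, the one with the aluminium guard on top. Origin at the centre of its underside; its x axis points away from the robot side (from the guard's lip to its hinge), z up. It stands in either of two places, side by side with the bare box, turned up to 0.3 rad
- guard (a joint): hinged aluminium hood over the toggle, 96 mm wide, 100 mm long, 70 mm high, about 90 g, open underneath, side walls 90 mm apart inside. 0 = shut, grows as its robot-side end swings up, stops at 0.8 rad. It falls shut by its own weight from any angle, so it must be held up while the toggle is worked. Hinge along the box's y axis at the far end
- guard_lip (a point): middle of the robot-side edge, on the underside, of the lip at the foot of the guard's front wall: 96 mm wide, 4 mm thick, out 7 mm towards the robot, 45 mm above the panel; a tilted fingertip gets under it from the front. Moves with the guard. Shut: 105 mm above the bench, box x = -0.063, 7 mm behind the box's front face
- guard_hinge (a point): middle of the guard's hinge axis, 80 mm above the bench, at box x = +0.035, y = 0
- toggle (a joint): steel bat toggle under the guard. 0 = off, leaning 0.22 rad towards the robot side (box -x); 0.44 = on, leaning as far the other way, towards the hinge; stops at both ends. Stays where it is left; about 1 N at the tip moves it. Starts between 0 and 0.06
- toggle_tip (a point): centre of the toggle's 13 mm ball tip, 50 mm from its pivot. The pivot is at box x = -0.031, y = 0, 64 mm above the bench (4 mm above the panel); the bat is 9 mm thick
- panel (a point): centre of the guarded box's flat top panel, 60 mm above the bench
- bare_box: a second grey switch box of the same size fixed beside it, with a bare toggle and no guard. Same origin and axes
- bare_toggle (a joint): the bare toggle on the second box: 0 = off (leaning to the robot side), 0.44 = on. It stays off
- bottle: a loose white reagent bottle, blue cap, 68 mm across, 150 mm tall; origin at its underside
- jar: a loose clear jar with a screw cap, 56 mm across, 85 mm tall; origin at its underside
- tip_box: a loose pipette-tip box 120 x 85 x 47 mm; origin at its underside
- tube_block: a loose microtube block 80 x 60 x 28 mm, near the robot; origin at its underside
- marker: a loose marker pen lying down, about 135 mm long, 14 mm thick, near the robot; origin at its underside
- vial: a small loose capped vial, 25 mm across, 38 mm tall, standing in front (robot side) of the guarded box, about 50 mm before the guard's lip; origin at its underside
Mind the look-alikes: they are no part of the job. Several things have the shape of the jar; the one meant has the colours described above.

How it is judged:
On the way, in this order (a step that is already met when the one before it is completed fails the run):
1. the guard is lifted at least 0.4 rad with the toggle still off (value of joint guard above 0.4 rad and value of joint toggle below 0.15 rad), for 0.1 s.
2. the toggle is pushed over while the guard is up (value of joint toggle above 0.33 rad and value of joint guard above 0.15 rad), for 0.1 s.
At the end, for the whole second after the job is handed in: The toggle is on (joint above 0.33 of 0.44 rad), the guard has dropped shut (below 0.04 rad), the bare toggle is still off (below 0.18 rad), every bystander is upright and within 30 mm of where it stood (value of joint guard below 0.04 rad and value of joint toggle above 0.33 rad and value of joint bare_toggle below 0.18 rad and distance of each of bottle, jar, tip_box, tube_block, marker, vial from where it was at the start of the episode below 0.03 m and angle between each of bottle, jar, tip_box, tube_block, marker, vial's own z axis and vertical below 0.3 rad); the robot touches nothing.
It fails at once if a loose thing is moved more than 30 mm (distance of any of bottle, jar, tip_box, tube_block, marker, vial from where it was at the start of the episode above 0.03 m).
It fails at once if a loose thing is lifted on edge or tipped (angle between any of bottle, jar, tip_box, tube_block, marker, vial's own z axis and vertical above 0.3 rad).
It fails at once if the bare toggle is moved (value of joint bare_toggle above 0.18 rad).
It fails at once if the toggle is squeezed or forced with more than 30 N (contact force between the fingers and toggle above 30 N).
It also fails if it takes over 38 s, if anything falls off the work surface, if the arm or the gripper's body presses on something with over 40 N, if the wrist force passes 120 N, or if a joint passes its speed limit or range.

### The arm

A 6-joint arm with a two-finger parallel gripper is mounted at the origin on the work surface. World frame = base frame: x ahead of the robot, y to its left, z up, the work surface at z = 0. Lengths are in m, angles in rad, forces in N, time in s.
With the tool pointing down it reaches from about 0.3 to 0.875 m from the base axis. Payload 6.4 kg.
Tool frame: the origin (TCP) lies between the finger pads; the fingertips stand 19 mm ahead of it and the grasp point (between the pads) is the TCP (ctrl.tips_ahead is the z of the fingertips in the tool frame, in m); z points along the fingers, y is the line along which they close (so a half turn about z gives the same grasp; the last joint's range is limited). The gripper opens to 85 mm and grips with 20 to 120 N. Pads are 22 mm wide; open, the fingers measure 114 mm over their backs; the gripper's body (76 mm by 85 mm) begins 54 mm behind the grasp point. The pads swing forward as they close: fully open they stand 13 mm farther back than shut.
Start: joints at [-1.313, 0.181, 1.607, -0, 1.354, -0.206], TCP at [0.257, -0.514, 0.25] pointing down, gripper open.
Joint ranges: [-2.99, 2.99], [-0.89, 2.07], [0.3, 2.58], [-1.14, 4.28], [0, 2.63], [-3.12, 3.12]. Speed limits (rad/s): [2.57, 2.57, 3.01, 3.14, 3.14, 3.14].

### API

Orientations are given as a unit quaternion [w, x, y, z].
In Python, from bench import readout, vision, ctrl gives the robot as it stands.
- The arm moves only by the tool play_rows, never from a script. Its arguments are lists of equal length, an entry for each row: "xyz": the shift along the tool's x, y, z in mm, a list of three; "rot": the turn, a rotation vector about the tool's x, y, z in rad, a list of three; "grip": the opening, from 0 (shut) to 1 (fully open). In form: {"xyz": [[x, y, z], ...], "rot": [[rx, ry, rz], ...], "grip": [grip, ...]}. A call has exactly 10 rows; each row is the pose to reach, as a shift and turn from the pose commanded when the call began, along the tool's axes at that moment; what a row does not reach only later rows make up. A row lasts 1/8 s, in which the tool goes at most 62.5 mm and 10.7 degrees, less where a joint would pass 70% of its speed; a pose out of reach is approached as far as the arm can. A call with a gripper value outside its range is refused whole. The fingers move at their own pace and stop on an object; the grip force is fixed at half the most. Time passes only in rows, so rows that repeat a pose let the fingers close, or fill a call up. It gives the time, the measured TCP pose, the force, the opening and the grip force at its end, in the units of the state.
- readout.get_obs(): the state, without advancing time (a new reading comes with each control period).
- vision.camera(name): name is "scene" or "top" or "wrist"; returns a dict with "color" (400x640x3 uint8, red, green, blue), "depth" (400x640 float32, m along the optical axis (not along the pixel's ray), 0 where there is no reading), "camera_matrix" (3x3 intrinsics, pixels), "k1" (the pictures are not rectified: a ray, as slopes to the right and down, at radius r is drawn at 1 + k1 r^2 times it, then the intrinsics apply), "extrinsics" (4x4, takes a point from camera to world coordinates); the wrist camera has in their place "hand_eye" (4x4, takes a point from camera to tool coordinates, whose origin is the TCP and whose axes are the flange's). Camera axes: x right, y down, z forward; pixel columns grow to the right and rows downward; lengths in m; the calibration is good to about 2 mm. A picture is of the moment at which its call begins: read the wrist's pose just before it.
- ctrl.hand_in(): hands the job in; it is judged then, once.
The state is a dict: "time_s": time; "q": joint angles; "dq": joint speeds; "joint_efforts": joint torques, N m; "eef_pos": TCP position; "eef_rot": TCP orientation; "wrist_force": force on the tool from outside, world axes, zero at the start; "torque": the same for the moment, N m; "opening": opening from 0.0 (shut) to 1.0 (fully open); "grasp_force": force on a finger pad.
Only numpy, scipy, OpenCV 4.12 (cv2) and the standard library are available. Lean on these libraries where they do the work, as an engineer would, in place of code of your own. Each camera call takes 0.05 s, during which the arm holds its last target. There are 200 camera calls.

## Working session

There is one attempt and no reset: what is moved stays moved. The work goes in short steps, Python scripts to look and compute and a tool call to move; the robot and the scene stay as the last step left them, time stands still between calls to the robot, and variables do not carry over. Pictures are saved under pics/ and viewed, at most 10 in all, crops included, and the job is handed in when it is done.

Besides the shell and the picture viewer there is one more tool, called after "Call:" in YAML: its name, and indented under it one key for each argument. play_rows: Moves the arm, as the interface text tells. Its arguments: {"type":"object","properties":{"xyz":{"type":"array","items":{"type":"array","items":{"type":"number"}}},"rot":{"type":"array","items":{"type":"array","items":{"type":"number"}}},"grip":{"type":"array","items":{"type":"number"}}},"required":["xyz","rot","grip"]}

```bash
ls; mkdir -p pics; python3 - <<'E'
from bench import readout,vision,ctrl
import cv2,numpy as np
o=readout.get_obs();print({k:np.round(v,3) for k,v in o.items()})
for n in["top","scene"]:
    c=vision.camera(n);cv2.imwrite(f"pics/{n}0.png",c["color"][:,:,::-1]);np.savez(f"{n}0.npz",**c)
    print(n,c["camera_matrix"],c["k1"],c["extrinsics"].round(3))
c=vision.camera("wrist");print(c["hand_eye"].round(3),c["camera_matrix"])
E
```

```text
pics
{'time_s': np.float64(0.0), 'q': array([-1.313,  0.182,  1.608, -0.   ,  1.354, -0.206]), 'dq': array([-0.001, -0.001,  0.   , -0.001,  0.001, -0.001]), 'joint_efforts': array([ 1.0000e-03, -4.4486e+01, -3.5134e+01, -0.0000e+00,  9.0000e-03,
        0.0000e+00]), 'eef_pos': array([ 0.257, -0.514,  0.249]), 'eef_rot': array([-0.001,  0.973,  0.23 , -0.   ]), 'wrist_force': array([-0.021,  0.1  ,  0.877]), 'torque': array([-0.011,  0.011, -0.036]), 'grasp_force': np.float64(0.0), 'opening': np.float64(1.004)}
top [[428.32924029   0.         320.21351131]
 [  0.         428.32924029 195.58282099]
 [  0.           0.           1.        ]] -0.11534377296855056 [[ 2.000e-03 -9.890e-01  1.510e-01  3.440e-01]
 [-1.000e+00 -1.000e-03  1.000e-02 -1.000e-03]
 [-9.000e-03 -1.510e-01 -9.880e-01  1.522e+00]
 [ 0.000e+00  0.000e+00  0.000e+00  1.000e+00]]
scene [[400.50047101   0.         316.09755331]
 [  0.         400.50047101 199.89089949]
 [  0.           0.           1.        ]] 0.016654188036797343 [[ 0.118  0.666 -0.736  1.331]
 [ 0.993 -0.087  0.081 -0.068]
 [-0.01  -0.741 -0.672  0.803]
 [ 0.     0.     0.     1.   ]]
[[ 0.    -0.95  -0.311  0.08 ]
 [ 1.     0.001 -0.001  0.   ]
 [ 0.001 -0.311  0.95  -0.124]
 [ 0.     0.     0.     1.   ]] [[295.34997124   0.         317.60873166]
 [  0.         295.34997124 194.89066822]
 [  0.           0.           1.        ]]
```

View pics/top0.png

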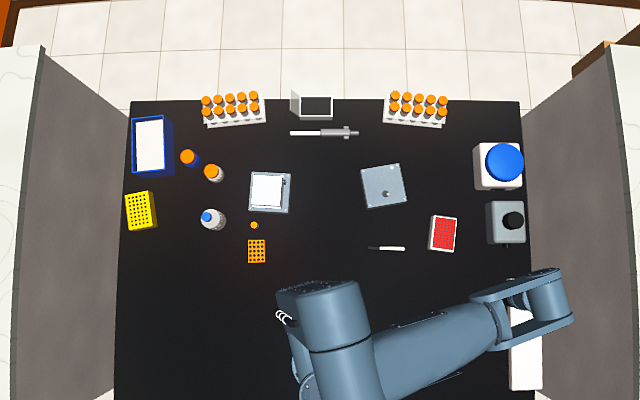

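View pics/scene0.png

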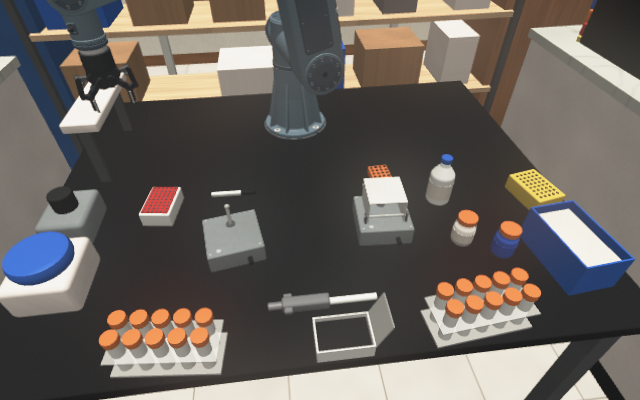

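Top view: the guarded box is at about (270,191) with its bright hood. The bare box is at (384,186), the vial at (254,225), the tube block at (256,250) and the bottle at (212,218).

```bash
cat > h.py <<'E'
import numpy as np,cv2
def cloud(c,T=None):
    K=c["camera_matrix"];k=float(c["k1"]);D=c["depth"];h,w=D.shape
    v,u=np.mgrid[:h,:w];p=np.stack([u,v],-1).reshape(-1,1,2).astype(float)
    s=cv2.undistortPoints(p,K,np.array([k,0,0,0,0.])).reshape(h,w,2)
    P=np.dstack([s*D[...,None],D]);T=c["extrinsics"] if T is None else T
    W=P@T[:3,:3].T+T[:3,3];W[D==0]=np.nan
    return W
def rect(W,m):
    p=W[m][:,:2].astype(np.float32)*1000;(c,s,a)=cv2.minAreaRect(p);return np.round(c,1),np.round(s,1),round(a,1),len(p),np.median(W[m][:,2]).round(4)
E
python3 - <<'E'
from h import *
for n in["top","scene"]:
    c=np.load(n+"0.npz");W=cloud(c)
    z=W[...,2];print(n)
    u0=W[...,1];x=W[...,0]
    reg=(x>.4)&(x<.75)
    g=reg&(u0>.05)&(u0<.25)
    for nm,m in dict(hood=g&(z>.115)&(z<.145),panel=g&(z>.05)&(z<.068),bare=reg&(u0<-.1)&(u0>-.35)&(z>.05)&(z<.07)).items():
        m=cv2.morphologyEx(m.astype(np.uint8),cv2.MORPH_OPEN,np.ones((2,2)))>0
        n_,l,st,_=cv2.connectedComponentsWithStats(m.astype(np.uint8))
        for i in range(1,n_):
            if st[i,4]>60: print(nm,rect(W,l==i))
    low=(x>.3)&(x<.7)&(u0>.05)&(u0<.4)&(z>.02)&(z<.2)
    low=low.astype(np.uint8);n_,l,st,ce=cv2.connectedComponentsWithStats(low)
    for i in range(1,n_):
        if st[i,4]>25: print('obj',ce[i].round(),rect(W,l==i),np.nanmax(z[l==i]).round(3))
E
```

```text
top
hood (array([578.5, 189.6]), array([ 93.9, 108. ]), 86.1, 892, np.float64(nan))
panel (array([579.6, 181.1]), array([122.6, 138. ]), 86.1, 480, np.float64(nan))
bare (array([ 606.4, -216.7]), array([142.1, 149. ]), 13.5, 1541, np.float64(nan))
obj [215. 173.] (array([649.8, 382. ]), array([50.8, 33.8]), 1.0, 196, np.float64(0.0802)) 0.094
obj [270. 192.] (array([592.4, 189.8]), array([142. , 161.9]), 86.4, 1696, np.float64(0.1262)) 0.141
obj [213. 219.] (array([483.2, 375.1]), array([48.1, 66. ]), 88.4, 369, np.float64(0.1042)) 0.156
obj [254. 225.] (array([468.6, 245.5]), array([21.4, 24. ]), 42.7, 43, np.float64(0.0369)) 0.044
obj [256. 251.] (array([378.9, 235.7]), array([80. , 59.7]), 1.3, 389, np.float64(0.0281)) 0.037
scene
hood (array([503.2, 221.3]), array([104. , 286.7]), 72.0, 1025, np.float64(nan))
panel (array([589.9, 189.4]), array([133.2, 133.8]), 86.1, 1031, np.float64(nan))
panel (array([589.7, 195. ]), array([85.6, 67.4]), 86.2, 317, np.float64(0.0612))
bare (array([nan, nan]), array([nan,  0.]), nan, 2344, np.float64(nan))
obj [441. 179.] (array([492.9, 375. ]), array([65. , 49.7]), 1.2, 837, np.float64(0.0904)) 0.153
obj [383. 208.] (array([507.1, 195.2]), array([139.8, 338.8]), 87.0, 3494, np.float64(0.0616)) 0.136
obj [463. 226.] (array([657.3, 381.7]), array([54. , 35.2]), 1.5, 523, np.float64(0.0621)) 0.09
```

```bash
cat >> h.py <<'E'
from scipy.spatial.transform import Rotation as R
BO=np.array([.589,.189,0]);YAW=-.068
Rb=R.from_euler('z',YAW)
def rot(a): # pitch a below horizontal, tool x up
    c,s=np.cos(a),np.sin(a)
    return Rb*R.from_matrix(np.array([[s,0,c],[0,-1,0],[c,0,-s]]))
def cur(o): q=np.array(o["eef_rot"]);return np.array(o["eef_pos"]),R.from_quat(q[[1,2,3,0]])
def delta(o,p,r):
    p0,r0=cur(o);return (r0.inv().apply(p-p0)*1000).round(1),(r0.inv()*r).as_rotvec().round(3)
def corner(cx,cz,a,tip=.019): # TCP world for top front finger edge at box (cx,cz)
    d=np.array([np.cos(a),0,-np.sin(a)]);n=np.array([np.sin(a),0,np.cos(a)])
    return BO+Rb.apply(np.array([cx,0,cz])-.011*n-tip*d)
E
python3 - <<'E'
from h import *
from bench import readout,ctrl
o=readout.get_obs();print(ctrl.tips_ahead)
print(delta(o,np.array([.43,.2,.28]),rot(np.pi/2)))
print(corner(-.078,.095,np.pi/4))
E
```

```text
0.019
(array([ 474. , -561.1,  -29.5]), array([-0.001,  0.   ,  0.532]))
[0.49001609 0.1957413  0.10065685]
```

Call:
play_rows:
  xyz:
    - [40, -47, -30]
    - [80, -94, -30]
    - [120, -142, -30]
    - [160, -190, -30]
    - [200, -237, -30]
    - [240, -284, -30]
    - [280, -332, -30]
    - [320, -379, -30]
    - [360, -426, -30]
    - [400, -474, -30]
  rot:
    - [0, 0, 0.05]
    - [0, 0, 0.1]
    - [0, 0, 0.15]
    - [0, 0, 0.2]
    - [0, 0, 0.25]
    - [0, 0, 0.3]
    - [0, 0, 0.35]
    - [0, 0, 0.4]
    - [0, 0, 0.45]
    - [0, 0, 0.53]
  grip: [0, 0, 0, 0, 0, 0, 0, 0, 0, 0]

```text
time_s: 1.4
eef_pos: [0.4026, 0.0892, 0.2805]
eef_rot: [0.0, 0.999, -0.034, 0.001]
wrist_force: [0.3, -0.3, 0.1]
opening: 0.001
grasp_force: 0.0
```

```bash
python3 - <<'E'
from h import *
from bench import readout
o=readout.get_obs();print(o['time_s'],o['q'].round(3),o['eef_pos'].round(4),o['opening'])
print(delta(o,np.array([.42,.2,.26]),rot(np.pi/4)))
E
```

```text
1.4 [-0.072 -0.234  1.951 -0.     1.424  1.568] [0.4026 0.0892 0.2805] 0.0011635685149176524
(array([   9.7, -111.7,   20.5]), array([ 0.   ,  0.784, -0.   ]))
```

Call:
play_rows:
  xyz:
    - [0, -20, 0]
    - [0, -45, 0]
    - [0, -70, 0]
    - [5, -90, 5]
    - [10, -105, 10]
    - [10, -111, 20]
    - [10, -111, 20]
    - [10, -111, 20]
    - [10, -111, 20]
    - [10, -111, 20]
  rot:
    - [0, 0.1, 0]
    - [0, 0.2, 0]
    - [0, 0.3, 0]
    - [0, 0.4, 0]
    - [0, 0.5, 0]
    - [0, 0.6, 0]
    - [0, 0.7, 0]
    - [0, 0.784, 0]
    - [0, 0.784, 0]
    - [0, 0.784, 0]
  grip: [0, 0, 0, 0, 0, 0, 0, 0, 0, 0]

```text
time_s: 2.65
eef_pos: [0.4202, 0.1973, 0.2608]
eef_rot: [0.013, 0.924, -0.031, 0.382]
wrist_force: [0.3, 0.7, 0.8]
opening: 0.004
grasp_force: 0.0
```

```bash
python3 - <<'E'
from h import *
from bench import readout,vision
o=readout.get_obs();print(o['time_s'],o['q'].round(3),o['eef_pos'].round(4),o['opening'])
c=vision.camera("wrist");np.savez("w1.npz",**c);cv2.imwrite("pics/w1.png",c["color"][:,:,::-1])
p,r=cur(o);T=np.eye(4);T[:3,:3]=r.as_matrix();T[:3,3]=p
W=cloud(c,T@c["hand_eye"])
B=Rb.inv().apply((W-BO).reshape(-1,3)).reshape(W.shape);np.save("B1.npy",B)
print(delta(o,corner(-.085,.095,np.pi/4),rot(np.pi/4)))
# fingertip in tool frame
C=cloud(c,c["hand_eye"]);m=(abs(C[...,0])<.03)&(abs(C[...,1])<.03)&(C[...,2]<.04)&(C[...,2]>-.04)
print(m.sum(),[np.percentile(C[m][:,i],[1,50,99]).round(3) for i in range(3)] if m.any() else 0)
# lip: front edge of hood in box frame
z=B[...,2];y=B[...,1];x=B[...,0]
for lo in(.103,.108,.113,.118,.123,.127):
    m=(z>lo)&(z<lo+.005)&(abs(y)<.06)&(x>-.1)&(x<-.03)
    if m.sum()>5: print(lo,m.sum(),np.percentile(x[m],[2,50]).round(4),np.percentile(y[m],[1,99]).round(4))
m=(z>.125)&(z<.14)&(abs(y)<.07)&(abs(x)<.09);print(rect(B,m))
for s in(-1,1):
  for lo in (-.06,-.03,0,.03):
    m=(z>.055)&(z<.066)&(x>lo)&(x<lo+.03)&(abs(y)<.085);print(lo,m.sum(),np.percentile(y[m],[1,99]).round(4) if m.sum() else 0)
E
```

```text
2.65 [ 0.383 -0.458  2.327 -0.558  0.616  2.372] [0.4202 0.1973 0.2608] 0.003993235382192205
(array([-68.6,  -3.1, 157.8]), array([-0.001,  0.002,  0.001]))
8495 [array([-0.008,  0.011,  0.014]), array([-0.029, -0.   ,  0.029]), array([-0.04 , -0.031,  0.012])]
0.103 133 [-0.0671 -0.0661] [-0.0457  0.0479]
0.108 608 [-0.0666 -0.0624] [-0.0469  0.0466]
0.113 174 [-0.0606 -0.0597] [-0.0454  0.0468]
0.118 179 [-0.0605 -0.0596] [-0.0462  0.0474]
0.123 196 [-0.0605 -0.0596] [-0.0465  0.0474]
0.127 1430 [-0.0601 -0.047 ] [-0.0463  0.048 ]
(array([-11. ,   1.2]), array([99.5, 96.2]), 1.0, 6536, np.float64(0.1318))
-0.06 1259 [-0.0678  0.0695]
-0.03 274 [-0.0684  0.071 ]
0 239 [-0.0681  0.0711]
0.03 217 [-0.0677  0.0719]
-0.06 1259 [-0.0678  0.0695]
-0.03 274 [-0.0684  0.071 ]
0 239 [-0.0681  0.0711]
0.03 217 [-0.0677  0.0719]
```

View pics/w1.png

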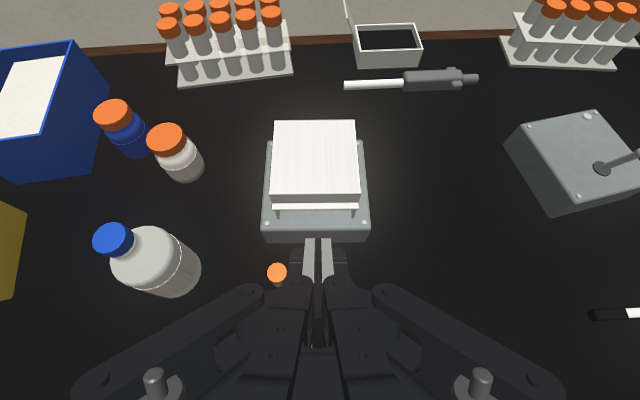

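The wrist view shows the closed fingers centred below the hood, with the lip at (315,208). The vial at (277,272) is to the left and clear. I'll correct the box pose slightly and approach the lip.

```bash
sed -i 's/^BO=.*/BO=np.array([.5855,.190,0]);YAW=-.055/' h.py; python3 - <<'E'
from h import *
from bench import readout
o=readout.get_obs()
print(delta(o,corner(-.082,.096,np.pi/4),rot(np.pi/4)))
E
```

```text
(array([-68.7,  -2.5, 156.6]), array([ 0.008,  0.002, -0.009]))
```

Call:
play_rows:
  xyz:
    - [-15, -1, 20]
    - [-30, -1, 45]
    - [-45, -2, 70]
    - [-60, -2, 95]
    - [-69, -2, 120]
    - [-69, -2, 140]
    - [-69, -2, 156]
    - [-69, -2, 156]
    - [-69, -2, 156]
    - [-69, -2, 156]
  rot:
    - [0.008, 0.002, -0.009]
    - [0.008, 0.002, -0.009]
    - [0.008, 0.002, -0.009]
    - [0.008, 0.002, -0.009]
    - [0.008, 0.002, -0.009]
    - [0.008, 0.002, -0.009]
    - [0.008, 0.002, -0.009]
    - [0.008, 0.002, -0.009]
    - [0.008, 0.002, -0.009]
    - [0.008, 0.002, -0.009]
  grip: [0, 0, 0, 0, 0, 0, 0, 0, 0, 0]

```text
time_s: 3.95
eef_pos: [0.4818, 0.1921, 0.1223]
eef_rot: [0.007, 0.93, -0.024, 0.368]
wrist_force: [0.1, 0.2, 0.7]
opening: 0.0
grasp_force: 0.0
```

```bash
cat > look.py <<'E'
from h import *
from bench import readout,vision
import sys
n=sys.argv[1]
o=readout.get_obs();print(o['time_s'],o['q'].round(3),o['eef_pos'].round(4),o['wrist_force'].round(1))
c=vision.camera("wrist");cv2.imwrite(f"pics/{n}.png",c["color"][:,:,::-1])
p,r=cur(o);T=np.eye(4);T[:3,:3]=r.as_matrix();T[:3,3]=p
W=cloud(c,T@c["hand_eye"]);B=Rb.inv().apply((W-BO).reshape(-1,3)).reshape(W.shape)
C=cloud(c,c["hand_eye"]);m=(abs(C[...,0]-.011)<.004)&(abs(C[...,1])<.014)&(C[...,2]<.04)&(C[...,2]>-.02)
print("tip tool-z max",np.nanpercentile(C[m][:,2],[90,99,99.9]).round(4))
t=Rb.inv().apply(p-BO+r.apply([.011,0,.019]));print("corner box",t.round(4))
x,y,z=B[...,0],B[...,1],B[...,2]
# hood top plane -> guard angle
m=(abs(y)<.04)&(z>.112)&(x>-.06)&(x<.06)&(C[...,2]>.03)
q=B[m];
if len(q)>50:
    f=np.polyfit(q[:,0],q[:,2],1);print("top slope angle",-np.arctan(f[0]).round(3),len(q))
m=(z>.101)&(z<.112)&(abs(y)<.05)&(x>-.09)&(x<-.03)&(C[...,2]>.0)&(abs(C[...,1])>.02)
if m.sum(): print("lip",m.sum(),np.percentile(x[m],[2,50]).round(4))
print("to start(corner -.05,.100)",delta(o,corner(-.053,.099,np.pi/4),rot(np.pi/4)),"arc",[delta(o,corner(*k,np.pi/4),rot(np.pi/4))[0].tolist() for k in((-.049,.112),(-.042,.127),(-.034,.140),(-.030,.147))])
E
python3 look.py w2
```

```text
3.95 [ 2.770e-01 -1.000e-03  2.313e+00 -1.137e+00  2.410e-01  2.941e+00] [0.4818 0.1921 0.1223] [0.1 0.2 0.7]
tip tool-z max [0.0098 0.0145 0.0157]
corner box [-0.0826 -0.0035  0.116 ]
top slope angle -0.057 17677
lip 1452 [-0.0633 -0.0595]
to start(corner -.05,.100) (array([ 9.4, -3.4, 33. ]), array([-0.007,  0.032,  0.001])) arc [[21.2, -3.4, 26.3], [36.6, -3.4, 20.1], [51.3, -3.4, 16.1], [59.0, -3.4, 13.7]]
```

View pics/w2.png

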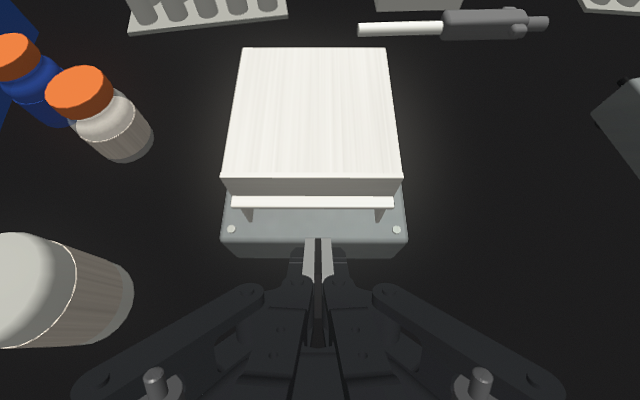

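The wrist joint is at its limit (q4 = -1.137), so I'll use a steeper pitch of about 60° for the entry.

```bash
cat > plan.py <<'E'
from h import *
from bench import readout
import sys
def rt(a,h): return R.from_euler('z',h-YAW)*rot(a)
def tgt(cx,cz,a,h,cy=0):
    r=rt(a,h);return BO+Rb.apply([cx,cy,cz])-r.apply([.011,0,.019]),r
def state(o):
    p,r=cur(o);b=lambda v:(Rb.inv().apply(p-BO+r.apply(v))*1000).round(1)
    zz=r.apply([0,0,1])
    print("t",round(float(o['time_s']),2),"q",o['q'].round(2),"F",o['wrist_force'].round(1),"top",b([.011,0,.019]),"low",b([-.011,0,.019]),"pitch",round(float(np.degrees(np.arcsin(-zz[2]))),1),"head",round(float(np.arctan2(zz[1],zz[0])),3))
o=readout.get_obs();state(o)
a=list(map(float,sys.argv[1:]))
for i in range(0,len(a),4):
    d=delta(o,*tgt(a[i]/1e3,a[i+1]/1e3,np.radians(a[i+2]),a[i+3]));print(a[i:i+4],d[0].tolist(),d[1].tolist())
E
python3 plan.py -95 120 60 0  -82 98 60 0 -55 96 60 0
```

```text
t 4.0 q [ 0.28 -0.    2.31 -1.14  0.24  2.94] F [-0.4  0.2 -0.8] top [-82.6  -3.4 116. ] low [-98.7  -3.5 101. ] pitch 46.8 head -0.044
[-95.0, 120.0, 60.0, 0.0] [-1.7, -2.6, -13.4] [0.026, -0.23, -0.042]
[-82.0, 98.0, 60.0, 0.0] [-7.2, -2.5, 11.6] [0.026, -0.23, -0.042]
[-55.0, 96.0, 60.0, 0.0] [11.1, -2.3, 31.5] [0.026, -0.23, -0.042]
```

Call:
play_rows:
  xyz:
    - [0, -3, -13]
    - [0, -3, -13]
    - [0, -3, -13]
    - [0, -3, -13]
    - [0, -3, -13]
    - [0, -3, -13]
    - [0, -3, -13]
    - [0, -3, -13]
    - [0, -3, -13]
    - [0, -3, -13]
  rot:
    - [0.01, -0.1, -0.02]
    - [0.026, -0.23, -0.042]
    - [0.026, -0.23, -0.042]
    - [0.026, -0.23, -0.042]
    - [0.026, -0.23, -0.042]
    - [0.026, -0.23, -0.042]
    - [0.026, -0.23, -0.042]
    - [0.026, -0.23, -0.042]
    - [0.026, -0.23, -0.042]
    - [0.026, -0.23, -0.042]
  grip: [0, 0, 0, 0, 0, 0, 0, 0, 0, 0]

```text
time_s: 5.25
eef_pos: [0.4734, 0.1953, 0.1315]
eef_rot: [0.0, 0.966, -0.0, 0.258]
wrist_force: [0.0, -0.4, -0.5]
opening: -0.001
grasp_force: 0.0
```

```bash
python3 plan.py -82 97 60 0 -55 95 60 0 -51 108 60 0 -45 125 60 0 -38 138 60 0 -32 146 60 0
```

```text
t 5.25 q [ 0.23 -0.04  2.21 -0.25  0.48  1.99] F [ 0.  -0.4 -0.5] top [-93.3   0.2 120.5] low [-112.3   -0.9  109.5] pitch 60.1 head -0.0
[-82.0, 97.0, 60.0, 0.0] [-2.0, 0.8, 26.0] [0.0, 0.001, -0.0]
[-55.0, 95.0, 60.0, 0.0] [20.4, 2.3, 41.2] [0.0, 0.001, -0.0]
[-51.0, 108.0, 60.0, 0.0] [30.3, 2.5, 31.9] [0.0, 0.001, -0.0]
[-45.0, 125.0, 60.0, 0.0] [44.0, 2.8, 20.2] [0.0, 0.001, -0.0]
[-38.0, 138.0, 60.0, 0.0] [56.5, 3.2, 12.4] [0.0, 0.001, -0.0]
[-32.0, 146.0, 60.0, 0.0] [65.7, 3.5, 8.5] [0.0, 0.001, -0.0]
```

Call:
play_rows:
  xyz:
    - [-4.5, 1, 15]
    - [-4.5, 1, 30]
    - [7, 2, 37]
    - [17.5, 2, 44]
    - [17.5, 2, 44]
    - [24, 2, 38]
    - [30, 2.5, 32]
    - [35, 2.5, 28]
    - [40, 3, 24]
    - [44, 3, 20]
  rot:
    - [0, 0, 0]
    - [0, 0, 0]
    - [0, 0, 0]
    - [0, 0, 0]
    - [0, 0, 0]
    - [0, 0, 0]
    - [0, 0, 0]
    - [0, 0, 0]
    - [0, 0, 0]
    - [0, 0, 0]
  grip: [0, 0, 0, 0, 0, 0, 0, 0, 0, 0]

```text
time_s: 6.5
eef_pos: [0.5217, 0.1923, 0.1368]
eef_rot: [-0.0, 0.966, -0.0, 0.259]
wrist_force: [-0.8, -0.9, -0.5]
opening: -0.0
grasp_force: 0.2
```

```bash
python3 plan.py -38 138 60 0 -32 146 60 0 -32 146 52 0; python3 look.py w3
```

```text
t 6.5 q [ 0.19  0.04  2.11 -0.21  0.48  1.92] F [-0.8 -0.9 -0.5] top [-44.8  -0.2 125.8] low [-63.9  -1.2 114.8] pitch 60.0 head -0.0
[-38.0, 138.0, 60.0, 0.0] [12.0, 0.2, -7.2] [0.0, 0.001, -0.0]
[-32.0, 146.0, 60.0, 0.0] [21.2, 0.5, -11.1] [0.0, 0.001, -0.0]
[-32.0, 146.0, 52.0, 0.0] [18.7, 0.5, -9.4] [0.0, 0.14, -0.0]
6.5 [ 0.192  0.044  2.11  -0.207  0.482  1.922] [0.5217 0.1923 0.1368] [-0.8 -0.9 -0.5]
tip tool-z max [0.0073 0.0118 0.0128]
corner box [-0.0448 -0.0002  0.1258]
top slope angle 0.329 9396
lip 121 [-0.054 -0.051]
to start(corner -.05,.100) (array([-25. ,  -1.8,  22.7]), array([-0.033,  0.262,  0.043])) arc [[-15.0, -1.6, 13.4], [-1.5, -1.2, 3.9], [12.0, -0.7, -3.4], [18.9, -0.5, -7.4]]
```

View pics/w3.png

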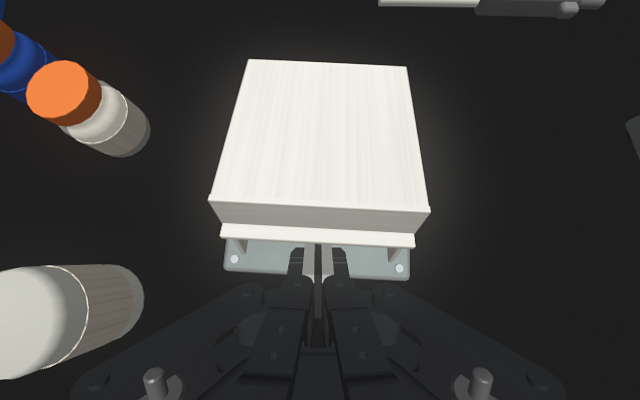

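The lip is resting on the closed fingertips and the guard is up about 0.33 rad. I'll keep lifting and flatten the pitch.

Call:
play_rows:
  xyz:
    - [6, 0, -4]
    - [12, 0, -7]
    - [17, 0.5, -9]
    - [21, 0.5, -11]
    - [21, 0.5, -11]
    - [20, 0.5, -10]
    - [19, 0.5, -9.5]
    - [19, 0.5, -9.5]
    - [19, 0.5, -9.5]
    - [19, 0.5, -9.5]
  rot:
    - [0, 0, 0]
    - [0, 0, 0]
    - [0, 0, 0]
    - [0, 0, 0]
    - [0, 0, 0]
    - [0, 0.07, 0]
    - [0, 0.14, 0]
    - [0, 0.14, 0]
    - [0, 0.14, 0]
    - [0, 0.14, 0]
  grip: [0, 0, 0, 0, 0, 0, 0, 0, 0, 0]

```text
time_s: 7.8
eef_pos: [0.534, 0.1918, 0.1546]
eef_rot: [0.0, 0.946, -0.0, 0.326]
wrist_force: [-0.4, -0.2, 0.4]
opening: -0.001
grasp_force: 0.2
```

```bash
python3 look.py w4;  python3 plan.py -32 146 45 0 -38 132 45 0 -36 130 45 0 -30 130 45 0 -8 130 45 0; python3 - <<'E'
from h import *
from bench import vision
c=vision.camera("scene");np.savez("s4.npz",**c)
cv2.imwrite("pics/s4.png",cv2.resize(c["color"][130:260,300:500,::-1],None,fx=4,fy=4))
E
```

```text
7.8 [ 0.202  0.009  2.161 -0.379  0.341  2.091] [0.534  0.1918 0.1546] [-0.4 -0.2  0.4]
tip tool-z max [0.0108 0.0125 0.0133]
corner box [-0.0312  0.      0.1464]
top slope angle 0.561 6585
lip 136 [-0.0479 -0.0363]
to start(corner -.05,.100) (array([-48.5,  -2.3,  25.4]), array([-0.036,  0.122,  0.041])) arc [[-37.4, -2.1, 17.7], [-22.6, -1.7, 10.1], [-8.4, -1.3, 4.8], [-0.9, -1.0, 1.8]]
t 7.85 q [ 0.2   0.01  2.16 -0.38  0.34  2.09] F [-0.5 -0.1 -0.5] top [-3.120e+01  1.000e-01  1.463e+02] low [-48.6  -0.9 132.8] pitch 52.0 head -0.0
[-32.0, 146.0, 45.0, 0.0] [-3.0, 0.0, 1.3] [0.0, 0.122, -0.001]
[-38.0, 132.0, 45.0, 0.0] [-16.4, -0.3, 8.6] [0.0, 0.122, -0.001]
[-36.0, 130.0, 45.0, 0.0] [-16.0, -0.2, 11.4] [0.0, 0.122, -0.001]
[-30.0, 130.0, 45.0, 0.0] [-11.3, 0.1, 15.1] [0.0, 0.122, -0.001]
[-8.0, 130.0, 45.0, 0.0] [6.0, 1.3, 28.6] [0.0, 0.122, -0.001]
```

View pics/s4.png

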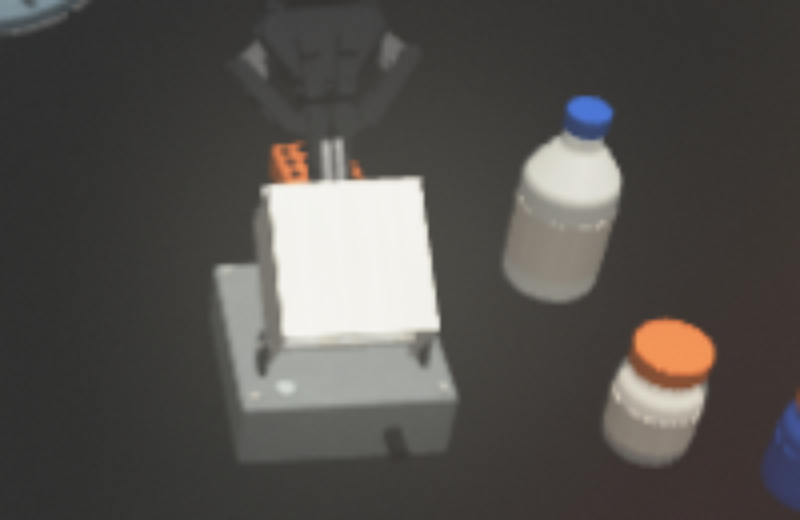

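Guard up about 0.56 rad. Next I'll lower the fingertip behind the ball, still holding the guard, and start the push.

```bash
python3 plan.py -36 138 50 0 -38 129 50 0 -32 128 50 0 -26 128 50 0 -22 127 50 0 
```

```text
t 7.9 q [ 0.2   0.01  2.16 -0.38  0.34  2.09] F [-0.3 -0.1 -1. ] top [-31.4   0.  146.2] low [-48.7  -0.9 132.7] pitch 52.0 head -0.0
[-36.0, 138.0, 50.0, 0.0] [-9.3, -0.2, 4.0] [0.0, 0.035, -0.001]
[-38.0, 129.0, 50.0, 0.0] [-16.5, -0.3, 9.9] [0.0, 0.035, -0.001]
[-32.0, 128.0, 50.0, 0.0] [-12.4, 0.0, 14.4] [0.0, 0.035, -0.001]
[-26.0, 128.0, 50.0, 0.0] [-7.6, 0.4, 18.1] [0.0, 0.035, -0.001]
[-22.0, 127.0, 50.0, 0.0] [-5.1, 0.6, 21.3] [0.0, 0.035, -0.001]
```

Call:
play_rows:
  xyz:
    - [-5, 0, 2]
    - [-9.5, 0, 4]
    - [-13, 0, 7]
    - [-16.5, 0, 10]
    - [-16.5, 0, 10]
    - [-14.5, 0, 12]
    - [-12.4, 0, 14.4]
    - [-10, 0, 16.3]
    - [-7.6, 0, 18]
    - [-7.6, 0, 18]
  rot:
    - [0, 0.01, 0]
    - [0, 0.02, 0]
    - [0, 0.035, 0]
    - [0, 0.035, 0]
    - [0, 0.035, 0]
    - [0, 0.035, 0]
    - [0, 0.035, 0]
    - [0, 0.035, 0]
    - [0, 0.035, 0]
    - [0, 0.035, 0]
  grip: [0, 0, 0, 0, 0, 0, 0, 0, 0, 0]

```text
time_s: 9.15
eef_pos: [0.5394, 0.1918, 0.1361]
eef_rot: [-0.0, 0.939, -0.0, 0.343]
wrist_force: [-0.1, -1.3, 3.3]
opening: 0.0
grasp_force: 1.5
```

```bash
python3 plan.py -22 127 50 0 -18 127 50 0 -15 127 50 0 -12 127 50 0; python3 look.py w5
```

```text
t 9.15 q [ 0.2   0.06  2.18 -0.55  0.25  2.27] F [-0.1 -1.3  3.3] top [-25.5   0.4 128.6] low [-42.3  -0.5 114.4] pitch 49.9 head -0.0
[-22.0, 127.0, 50.0, 0.0] [1.6, 0.6, 3.4] [0.0, -0.002, -0.001]
[-18.0, 127.0, 50.0, 0.0] [4.7, 0.8, 6.0] [0.0, -0.002, -0.001]
[-15.0, 127.0, 50.0, 0.0] [7.0, 1.0, 7.9] [0.0, -0.002, -0.001]
[-12.0, 127.0, 50.0, 0.0] [9.3, 1.1, 9.9] [0.0, -0.002, -0.001]
9.15 [ 0.204  0.06   2.177 -0.552  0.251  2.266] [0.5394 0.1918 0.1361] [-0.1 -1.3  3.3]
tip tool-z max [-0.0026  0.003   0.0039]
corner box [-0.0255  0.0004  0.1286]
top slope angle 0.49 5583
lip 271 [-0.0524 -0.0413]
to start(corner -.05,.100) (array([-41.7,  -2.3,   6. ]), array([-0.037,  0.086,  0.04 ])) arc [[-30.2, -2.0, -1.4], [-15.2, -1.7, -8.4], [-0.7, -1.2, -13.2], [6.8, -1.0, -16.0]]
```

Call:
play_rows:
  xyz:
    - [1, 0.5, 2]
    - [2, 0.5, 3.5]
    - [3, 0.5, 4.5]
    - [4, 1, 5.2]
    - [4.7, 1, 6]
    - [4.7, 1, 6]
    - [4.7, 1, 6]
    - [4.7, 1, 6]
    - [4.7, 1, 6]
    - [4.7, 1, 6]
  rot:
    - [0, 0, 0]
    - [0, 0, 0]
    - [0, 0, 0]
    - [0, 0, 0]
    - [0, 0, 0]
    - [0, 0, 0]
    - [0, 0, 0]
    - [0, 0, 0]
    - [0, 0, 0]
    - [0, 0, 0]
  grip: [0, 0, 0, 0, 0, 0, 0, 0, 0, 0]

```text
time_s: 10.45
eef_pos: [0.5469, 0.1913, 0.1348]
eef_rot: [-0.001, 0.939, 0.0, 0.343]
wrist_force: [-1.1, 0.9, 6.1]
opening: -0.001
grasp_force: 2.7
```

```bash
python3 plan.py -15 127 50 0 -13 127 50 0 -11 127 50 0; python3 - <<'E'
from h import *
from bench import vision
c=vision.camera("scene")
W=cloud(c);B=Rb.inv().apply((W-BO).reshape(-1,3)).reshape(W.shape)
cv2.imwrite("pics/s5.png",cv2.resize(c["color"][150:250,330:450,::-1],None,fx=6,fy=6,interpolation=cv2.INTER_CUBIC))
E
```

```text
t 10.45 q [ 0.2   0.08  2.16 -0.55  0.24  2.26] F [-1.1  0.9  6.1] top [-18.    0.4 127.4] low [-34.8  -0.6 113.2] pitch 49.9 head 0.002
[-15.0, 127.0, 50.0, 0.0] [2.1, 0.5, 2.2] [-0.001, -0.003, -0.0]
[-13.0, 127.0, 50.0, 0.0] [3.6, 0.6, 3.5] [-0.001, -0.003, -0.0]
[-11.0, 127.0, 50.0, 0.0] [5.1, 0.7, 4.8] [-0.001, -0.003, -0.0]
```

View pics/s5.png

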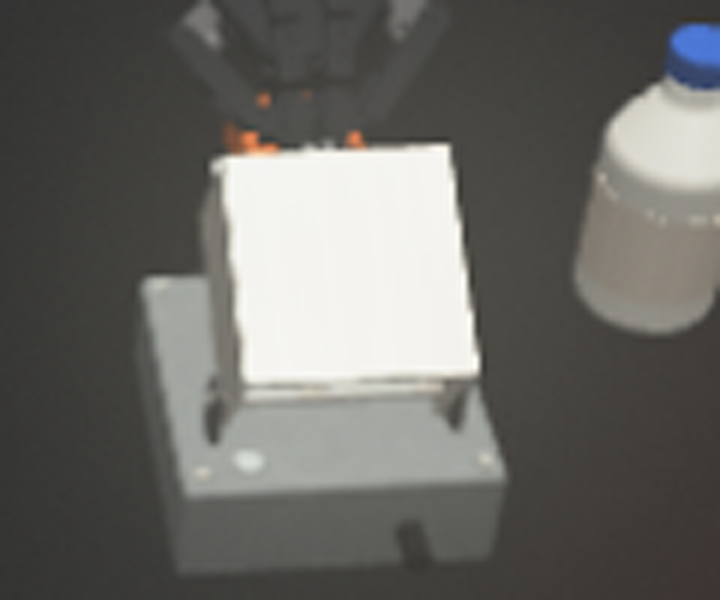

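Call:
play_rows:
  xyz:
    - [1, 0, 0.5]
    - [2, 0, 1]
    - [3, 0, 1.6]
    - [3.4, 0, 2.1]
    - [3.4, 0, 2.1]
    - [3.4, 0, 2.1]
    - [3.4, 0, 2.1]
    - [3.4, 0, 2.1]
    - [3.4, 0, 2.1]
    - [3.4, 0, 2.1]
  rot:
    - [0, 0, 0]
    - [0, 0, 0]
    - [0, 0, 0]
    - [0, 0, 0]
    - [0, 0, 0]
    - [0, 0, 0]
    - [0, 0, 0]
    - [0, 0, 0]
    - [0, 0, 0]
    - [0, 0, 0]
  grip: [0, 0, 0, 0, 0, 0, 0, 0, 0, 0]

```text
time_s: 11.75
eef_pos: [0.5497, 0.1908, 0.134]
eef_rot: [0.0, 0.94, -0.0, 0.342]
wrist_force: [-0.2, 0.6, 4.1]
opening: 0.002
grasp_force: 1.7
```

```bash
python3 plan.py -12 128 50 0 -10 128 50 0
```

```text
t 11.75 q [ 0.2   0.08  2.16 -0.54  0.25  2.24] F [-0.2  0.6  4.1] top [-1.520e+01 -1.000e-01  1.265e+02] low [-32.   -1.  112.4] pitch 50.0 head -0.0
[-12.0, 128.0, 50.0, 0.0] [3.4, 0.1, 0.9] [0.0, 0.001, -0.0]
[-10.0, 128.0, 50.0, 0.0] [4.9, 0.2, 2.2] [0.0, 0.001, -0.0]
```

Call:
play_rows:
  xyz:
    - [1, 0, 0.5]
    - [2, 0, 1]
    - [3, 0, 1.5]
    - [3.6, 0, 2]
    - [3.6, 0, 2]
    - [3.6, 0, 2]
    - [3.6, 0, 2]
    - [3.6, 0, 2]
    - [3.6, 0, 2]
    - [3.6, 0, 2]
  rot:
    - [0, 0, 0]
    - [0, 0, 0]
    - [0, 0, 0]
    - [0, 0, 0]
    - [0, 0, 0]
    - [0, 0, 0]
    - [0, 0, 0]
    - [0, 0, 0]
    - [0, 0, 0]
    - [0, 0, 0]
  grip: [0, 0, 0, 0, 0, 0, 0, 0, 0, 0]

```text
time_s: 13.0
eef_pos: [0.5519, 0.1907, 0.1336]
eef_rot: [0.0, 0.94, -0.0, 0.34]
wrist_force: [-12.5, 1.5, 9.2]
opening: 0.001
grasp_force: 8.2
```

```bash
python3 plan.py -9 128 50 0; python3 look.py w6
```

```text
t 13.0 q [ 0.19  0.09  2.15 -0.53  0.25  2.23] F [-12.5   1.5   9.2] top [-13.    0.  126.1] low [-29.8  -0.9 112. ] pitch 50.2 head -0.001
[-9.0, 128.0, 50.0, 0.0] [4.2, 0.3, 1.1] [0.001, 0.004, 0.0]
13.0 [ 0.195  0.09   2.149 -0.526  0.251  2.233] [0.5519 0.1907 0.1336] [-12.5   1.5   9.2]
tip tool-z max [-0.011  -0.0081 -0.0074]
corner box [-0.013   0.      0.1261]
top slope angle 0.573 3882
lip 108 [-0.0407 -0.0333]
to start(corner -.05,.100) (array([-49.7,  -3.3,  -3.7]), array([-0.036,  0.091,  0.041])) arc [[-38.3, -3.1, -11.1], [-23.3, -2.7, -18.2], [-8.9, -2.3, -23.1], [-1.3, -2.0, -25.9]]
```

The toggle is at its stop: the force rose to about 15 N with the guard at 0.57 rad. I'll withdraw backwards and down so the guard follows the finger to shut.

Call:
play_rows:
  xyz:
    - [-3, 0, -4]
    - [-8.5, -0.5, -8.5]
    - [-15, -1, -13]
    - [-24, -1.5, -15]
    - [-33.5, -2, -16]
    - [-42.5, -2, -14.5]
    - [-51, -2.5, -11]
    - [-59, -2.5, -7.5]
    - [-68, -3, -12.5]
    - [-79, -3.5, -22]
  rot:
    - [0, 0, 0]
    - [0, 0, 0]
    - [0, 0, 0]
    - [0, 0, 0]
    - [0, 0, 0]
    - [0, 0, 0]
    - [0, 0, 0]
    - [0, 0, 0]
    - [0, 0, 0]
    - [0, 0, 0]
  grip: [0, 0, 0, 0, 0, 0, 0, 0, 0, 0]

```text
time_s: 14.3
eef_pos: [0.4783, 0.1941, 0.1006]
eef_rot: [0.0, 0.94, -0.0, 0.342]
wrist_force: [-0.2, 0.7, -0.7]
opening: -0.001
grasp_force: 0.0
```

```bash
python3 look.py w7; python3 plan.py -120 150 60 0; python3 - <<'E'
from h import *
from bench import vision
c=vision.camera("scene")
cv2.imwrite("pics/s7.png",cv2.resize(c["color"][150:250,330:450,::-1],None,fx=5,fy=5,interpolation=cv2.INTER_CUBIC))
E
```

```text
14.3 [ 0.249  0.038  2.307 -0.95   0.197  2.705] [0.4783 0.1941 0.1006] [-0.2  0.7 -0.7]
tip tool-z max [0.0099 0.0145 0.0156]
corner box [-0.0866 -0.0006  0.0931]
top slope angle 0.002 13335
lip 1874 [-0.0633 -0.0595]
to start(corner -.05,.100) (array([28. ,  0. , 18.1]), array([-0.037,  0.088,  0.04 ])) arc [[39.4, 0.3, 10.7], [54.4, 0.6, 3.7], [68.8, 1.1, -1.1], [76.4, 1.3, -3.9]]
t 14.35 q [ 0.25  0.04  2.31 -0.95  0.2   2.71] F [-1.2  0.1 -1.8] top [-88.7  -0.8  92.4] low [-105.5   -1.7   78.3] pitch 50.2 head -0.001
[-120.0, 150.0, 60.0, 0.0] [16.4, -2.4, -65.9] [0.001, -0.172, 0.0]
```

View pics/w7.png

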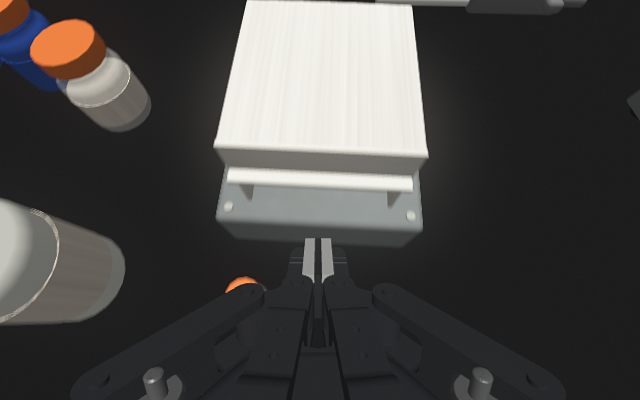

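The guard is shut and the finger is out. The vial's cap at (245,287) still stands. I'll back away and check that the toggle stayed over and the loose things are in place.

Call:
play_rows:
  xyz:
    - [0, 0, -15]
    - [4, -1, -30]
    - [8, -1, -45]
    - [12, -2, -55]
    - [16, -2, -66]
    - [25, -2, -80]
    - [35, -2, -95]
    - [45, -2, -105]
    - [45, -2, -105]
    - [45, -2, -105]
  rot:
    - [0, 0, 0]
    - [0, -0.05, 0]
    - [0, -0.1, 0]
    - [0, -0.15, 0]
    - [0, -0.17, 0]
    - [0, -0.17, 0]
    - [0, -0.17, 0]
    - [0, -0.17, 0]
    - [0, -0.17, 0]
    - [0, -0.17, 0]
  grip: [0, 0, 0, 0, 0, 0, 0, 0, 0, 0]

```text
time_s: 15.65
eef_pos: [0.4458, 0.1962, 0.2097]
eef_rot: [0.0, 0.965, -0.0, 0.26]
wrist_force: [-0.1, 0.1, 0.2]
opening: -0.002
grasp_force: 0.0
```

```bash
python3 - <<'E'
from h import *
from bench import vision,readout
o=readout.get_obs();print(o['time_s'],o['eef_pos'].round(3),o['wrist_force'].round(1))
def objs(W,tag):
    x,y,z=W[...,0],W[...,1],W[...,2]
    m=((x>.3)&(x<.75)&(abs(y)<.45)&(z>.02)&(z<.16)).astype(np.uint8);n,l,st,ce=cv2.connectedComponentsWithStats(m)
    for i in range(1,n):
        if st[i,4]>25 and st[i,4]<8000: print(tag,ce[i].round(),rect(W,l==i)[:2],np.nanmedian(z[l==i]).round(3))
for n in["scene"]:
    c=vision.camera(n); objs(cloud(np.load(n+"0.npz")),'before');objs(cloud(c),'after')
# points seen under hood from wrist/scene: toggle
cs={"scene":(c,c["extrinsics"])}
o=readout.get_obs();w=vision.camera("wrist");p,r=cur(o);T=np.eye(4);T[:3,:3]=r.as_matrix();T[:3,3]=p
cs["wrist"]=(w,T@w["hand_eye"]);c0=np.load("scene0.npz");cs["scene0"]=(c0,c0["extrinsics"])
for k,(c,E) in cs.items():
    W=cloud(c,E);B=Rb.inv().apply((W-BO).reshape(-1,3)).reshape(W.shape);x,y,z=np.moveaxis(B,-1,0)
    m=(abs(y)<.02)&(z>.068)&(z<.122)&(x>-.055)&(x<.02);print(k,m.sum(),np.median(B[m],0).round(4) if m.any() else '')
    if k=="wrist":
        m=(abs(y)<.05)&(z>.12)&(abs(x)<.04);q=B[m];print("guard",-np.arctan(np.polyfit(q[:,0],q[:,2],1)[0]))
c=cs["scene"][0]
a=np.hstack([cv2.resize(k["color"][170:245,345:420,::-1],None,fx=5,fy=5,interpolation=cv2.INTER_CUBIC) for k in(c0,c)])
cv2.imwrite("pics/cmp.png",a)
E
```

```text
15.65 [0.446 0.196 0.21 ] [-0.1  0.1  0.2]
before [442. 179.] (array([497.2, 381.4]), array([67.9, 55.4])) 0.09
before [383. 208.] (array([507.1, 195.2]), array([139.8, 338.8])) 0.062
before [162. 203.] (array([ 446.9, -412.4]), array([ 83.3, 119.6])) 0.047
before [233. 238.] (array([ 619.5, -203.9]), array([165.4, 142.1])) 0.06
before [465. 226.] (array([658.5, 390.7]), array([53.1, 52.2])) 0.064
after [441. 179.] (array([497.2, 381.6]), array([67.5, 54.8])) 0.089
after [383. 208.] (array([508.4, 195.2]), array([139.6, 335.4])) 0.062
after [162. 203.] (array([ 447.1, -413.2]), array([ 82.6, 119.3])) 0.047
after [233. 238.] (array([ 619.9, -203.8]), array([162.1, 142.4])) 0.06
after [465. 226.] (array([658.5, 390.4]), array([52.6, 53.5])) 0.064
scene 0 
wrist 0 
guard 0.001261944068250588
scene0 0
```

View pics/cmp.png

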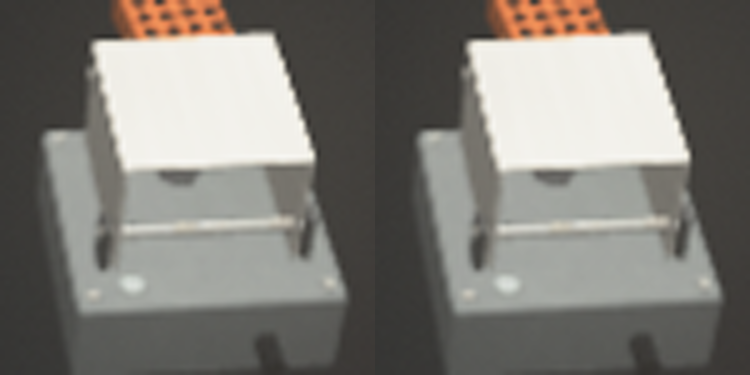

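```bash
python3 - <<'E'
from h import *
from bench import vision
c0=np.load("scene0.npz")
a=np.mean([vision.camera("scene")["color"].astype(float).mean(2) for _ in range(6)],0);b=c0["color"].astype(float).mean(2)
print((a-b)[200:212,370:395].round().astype(int));print(b[200:212,370:395].round().astype(int))
# predicted pixel of points on bat
E=np.linalg.inv(c0["extrinsics"])
for t in(-.22,.22):
  for s in(.004,.01,.016,.03,.05):
    p=BO+Rb.apply([-.031+s*np.sin(t),0,.064+s*np.cos(t)]);q=E[:3,:3]@p+E[:3,3];u=c0["camera_matrix"]@(q/q[2]);print(t,s,u[:2].round(1))
E
```

```text
[[ 0 -1  0  0  0  0  0  0  0  0  0  0  0  0  0  0  0  0  0  0  0  0  0  0
   0]
 [ 0 -1  0  0  0  0  0  0 -1  0  0  0  0  0  0  0 -1  0  0  0 -1  0  0  0
   0]
 [ 0  0  0  0  0  0  0 -1  0  0  0  0  0  0  0  0  0 -1  0  1  0  0  0  0
  -1]
 [ 0  0 -1  0 -1  0 -1 -1 -1 -1 -1 -2 -1 -1  0  0 -1  0  0  0  0  0 -1  0
  -1]
 [-1 -1  0  0 -1  0  0  0  0  0 -2 -2  0  0  0 -1  0  0 -1  0  0 -1  0  0
  -1]
 [-1  0 -1 -1 -1  0  0  0 -1  0  0  0  0 -1 -1  0 -1  0  0 -1  0  1 -1  0
  -1]
 [ 0  0 -1 -1  0  0  0  0 -1 -1  1 -1  0  0 -1  0 -1  0 -1 -1  0  1  0  0
   0]
 [-1 -1 -1 -1  0  0 -1  0  0  0 -1 -1  0  0  0  0 -1 -2 -1 -1 -1 -1  0  0
  -1]
 [ 0  0  0 -1  0  0 -1  0  0  0 -1  0  0  0  0 -1  0  0 -1  0 -1 -1  0 -1
   0]
 [ 0  0  0 -1 -1 -1  0  0 -1  0  1  0 -1  0  0  0  0 -1 -1  0  0  0  0  0
   0]
 [-1  0 -1  0 -1  0 -1 -1  0  0  0  0 -1  0  0 -1  0 -1  0 -1  0 -1  0  0
  -1]
 [-1  0 -1 -1 -1  0  0 -1  0 -1  0  0 -1  0  0 -1  0  0 -1  0 -1 -1 -1 -1
   0]]
[[238 239 239 239 240 241 241 240 239 240 240 239 239 239 240 240 240 239
  239 240 240 241 241 240 240]
 [238 239 239 239 240 241 241 240 
[... 670 characters left out ...]
  163 162 161 160 160 160 160]
 [147 164 163 163 163 163 164 162 162 162 163 163 162 162 161 161 161 162
  163 162 162 161 160 160 159]
 [151 164 164 163 163 163 163 163 163 162 161 162 162 162 160 160 160 161
  162 162 162 161 159 160 160]
 [155 164 164 163 163 163 164 164 164 163 162 162 162 161 160 161 161 161
  162 163 162 162 160 160 160]
 [155 162 163 163 164 162 163 164 164 164 163 162 162 161 161 160 160 162
  163 163 164 163 162 161 160]]
-0.22 0.004 [380.1 201.3]
-0.22 0.01 [380.2 199.4]
-0.22 0.016 [380.4 197.5]
-0.22 0.03 [380.7 192.9]
-0.22 0.05 [381.1 186.3]
0.22 0.004 [380.2 201.7]
0.22 0.01 [380.5 200.5]
0.22 0.016 [380.8 199.2]
0.22 0.03 [381.6 196.1]
0.22 0.05 [382.6 191.7]
```

The scene camera can't see the bat, because the hood hides it. I'll take one low wrist view under the lip, with the tool rolled, to check that the toggle is on.

Call:
play_rows:
  xyz:
    - [-10, 0, -5]
    - [-25, 0, 0]
    - [-35, 0, 8]
    - [-50, 0, 20]
    - [-60, 0, 30]
    - [-70, 0, 45]
    - [-80, 0, 55]
    - [-90, 0, 62]
    - [-98, 0, 70]
    - [-98, 0, 70]
  rot:
    - [0, 0, -0.16]
    - [0, 0, -0.32]
    - [0, 0, -0.48]
    - [0, 0, -0.64]
    - [0, 0, -0.8]
    - [0, 0, -0.96]
    - [0, 0, -1.12]
    - [0, 0, -1.28]
    - [0, 0, -1.42]
    - [0, 0, -1.57]
  grip: [0, 0, 0, 0, 0, 0, 0, 0, 0, 0]

```text
time_s: 17.3
eef_pos: [0.3958, 0.1961, 0.0993]
eef_rot: [0.184, 0.681, 0.684, 0.183]
wrist_force: [0.1, -0.8, 0.5]
opening: -0.0
grasp_force: 0.0
```

```bash
python3 - <<'E'
from h import *
from bench import vision,readout
o=readout.get_obs();print(o['time_s'],o['q'].round(2),o['eef_pos'].round(3),o['wrist_force'].round(1))
w=vision.camera("wrist");p,r=cur(o);T=np.eye(4);T[:3,:3]=r.as_matrix();T[:3,3]=p
T=T@w["hand_eye"];W=cloud(w,T);B=Rb.inv().apply((W-BO).reshape(-1,3)).reshape(W.shape);x,y,z=np.moveaxis(B,-1,0)
print("cam box",Rb.inv().apply(T[:3,3]-BO).round(3))
m=(abs(y)<.012)&(z>.064)&(z<.104)&(x>-.056)&(x<.02);print(m.sum())
for lo in np.arange(.064,.104,.004):
    k=m&(z>=lo)&(z<lo+.004)
    if k.sum()>3: print(lo.round(3),k.sum(),np.median(x[k]).round(4),np.median(y[k]).round(4))
im=cv2.rotate(w["color"][:,:,::-1],cv2.ROTATE_90_COUNTERCLOCKWISE);cv2.imwrite("pics/w9.png",im[:600])
E
```

```text
17.3 [ 0.29 -0.13  2.38 -0.37  0.41  0.59] [0.396 0.196 0.099] [ 0.1 -0.8  0.5]
cam box [-0.256  0.072  0.206]
350
0.064 52 -0.0346 0.0021
0.068 58 -0.0335 0.0021
0.072 59 -0.0326 0.0018
0.076 62 -0.0314 0.0019
0.08 62 -0.0306 0.0018
0.084 57 -0.03 0.0013
```

View pics/w9.png

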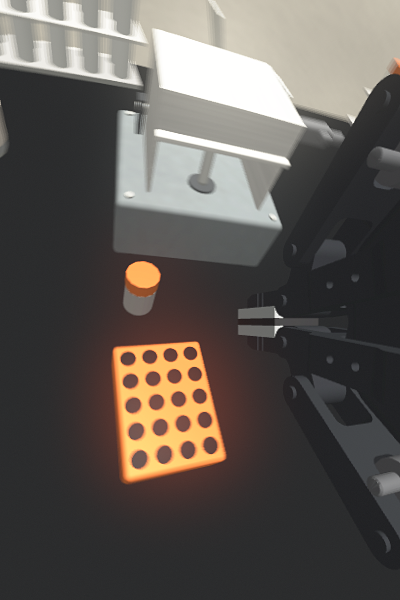

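The bat is visible under the lip at (207,165). It leans about 0.22 rad towards the hinge, which is fully on. The vial at (141,288) and the tube block stand undisturbed, and the robot touches nothing.

```bash
python3 -c "
from bench import ctrl
print(ctrl.hand_in())"
```

```text
the job is handed in; nothing more can be done
None
```

The job is handed in: I lifted the guard to about 0.56 rad and pushed the toggle to its "on" stop (about 15 N total at the wrist). The guard then dropped shut and nothing else appeared to have moved, though `hand_in` gave no verdict.

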